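# Jack up to the hanging booth

## Task

The painted model booth hangs by its roof in the fork of the drying stand. Turn the knob of the scissor jack that stands under it until the jack's platform meets the booth's foot and just takes it up, lifting it no more than about a centimetre off the fork, then let go of the knob. Do not touch the booth or the platform with the robot, and leave the other jack, which carries a finished booth, as it is.

Things in the scene. Friction and masses are not known exactly. Their poses are not given: they have to be found in the camera images.
- knob_grip (a point): Knob of the jack to use, on its gearbox (38 mm high) 125 mm from the platform's middle, towards the robot: an upright black wing 48 x 12 mm, 40 mm tall. The point is on its upright axis, 14 mm below its top, 70 mm above the bench; x along the wing, y through its thickness, z up. Clockwise from above lifts 25 mm per rad; starts at its lower stop, turns 1.8 rad, needs 0.2 N m, stays put.
- platform: Platform of that jack: a level aluminium plate 110 x 90 mm, 6 mm thick, on a steel scissor, its top 70 mm above the bench at the start. Origin at the centre of its top face, z up, x pointing away from the knob.
- booth: The hanging booth: ivory square tower 76 mm tall, 90 g; foot 44 mm square, body 30 mm, roof 52 mm, whose underside (62 mm above the foot) rests loosely on a fork's two prongs. It hangs over the platform, 10 to 30 mm clear. Origin at the centre of the foot's underside, z up. The fork's post stands 95 mm left of the jack's middle seen from the knob, its top up to 187 mm above the bench.
- spare_knob (a joint): Turn of the knob of the other jack, in rad; 0 at the start. This jack is alike, but has no fork above it and a finished booth stands on its platform. Leave it alone.

How it is judged:
At the end, for the whole second after the job is handed in: The platform has been raised and bears on the booth's foot; the booth is upright within 10 degrees, at rest, and less than 14 mm from where it hung (contact force between booth and platform above 0.1 N and distance of platform from where it was at the start of the episode above 0.006 m and distance of booth from where it was at the start of the episode below 0.014 m and angle between booth's own z axis and vertical below 0.17 rad and linear speed of each of booth, platform below 0.01 m/s); the robot touches nothing.
It fails at once if the robot touches the booth (contact force between booth and the fingers above 0.3 N or contact force between booth and the arm above 0.3 N).
It fails at once if the robot touches the platform (contact force between platform and the fingers above 0.3 N or contact force between platform and the arm above 0.3 N).
It fails at once if the booth is tipped by more than 20 degrees (angle between booth's own z axis and vertical above 0.35 rad).
It fails at once if the other jack's knob is turned by more than 0.15 rad (value of joint spare_knob above 0.15 rad).
It also fails if it takes over 32 s, if anything falls off the work surface, if the arm or the gripper's body presses on something with over 40 N, if the wrist force passes 120 N, or if a joint passes its speed limit or range.

## Robot

A 6-joint arm with a two-finger parallel gripper is mounted at the origin on the work surface. World frame = base frame: x ahead of the robot, y to its left, z up, the work surface at z = 0. Lengths are in m, angles in rad, forces in N, time in s.
With the tool pointing down it reaches from about 0.35 to 0.775 m from the base axis. Payload 5.5 kg.
Tool frame: the origin (TCP) lies between the finger pads; the fingertips stand 17 mm ahead of it and the grasp point (between the pads) lies 2 mm behind it; z points along the fingers, y is the direction in which the jaws open and shut (so a half turn about z gives the same grasp; the last joint's range is limited). The gripper opens to 85 mm and grips with 20 to 120 N. Pads are 22 mm wide; open, the fingers measure 114 mm over their backs; the gripper's body (76 mm by 85 mm) begins 54 mm behind the grasp point. The pads swing forward as they close: fully open they stand 13 mm farther back than shut.
Start: joints at [1.117, 0.313, 0.046, 1.304, 0, 1.431], TCP at [0.178, 0.547, 0.248] pointing down, gripper open.
Joint ranges: [-2.76, 2.76], [-0.86, 1.69], [-1.03, 1.26], [-2.2, 2.34], [-1.47, 1.5], [-3.14, 3.14]. Speed limits (rad/s): [2.57, 2.57, 3.14, 3.14, 3.14, 3.14].

## Interface

Orientations are given as a 3x3 rotation matrix whose columns are the frame's x, y, z axes.
In Python, from station import bot gives the robot as it stands.
- The arm moves only by the tool jog_arm, never from a script. Its argument "series" is text: rows parted by semicolons, each of 4 numbers parted by spaces: the shift along the tool's x, y, z in m, then the turn about the tool's z in units of 6 degrees (1.0 is 6 degrees). A call has 1 to 12 rows; each row is the pose to reach, as a shift and turn from the pose measured when the call began, along the tool's axes at that moment; what a row does not reach only later rows make up. A row lasts 1/12 s, in which the tool goes at most 41.7 mm and 7.16 degrees, less where a joint would pass 70% of its speed; a pose out of reach is approached as far as the arm can. A call with a gripper value outside its range is refused whole. "claw" is the gripper command: -1 is shut, 1 is fully open, values between are in proportion, set as the call begins (left out, the last holds). The fingers move at their own pace and stop on an object; the grip force is fixed at half the most. Time passes only in rows, so rows that repeat a pose let the fingers close. It gives the time, the measured TCP pose, the force and the opening at its end, in the units of the state.
- bot.get_state(): the state, without advancing time (a new reading comes with each control period).
- bot.read_camera(name): name is "scene" or "side" or "wrist"; returns a dict with "img" (420x560x3 uint8, red, green, blue), "mtx" (3x3 intrinsics, pixels), "k1" (the pictures are not rectified: a ray, as slopes to the right and down, at radius r is drawn at 1 + k1 r^2 times it, then the intrinsics apply), "R" (3x3) and "t" (3): a world point X has camera coordinates R X + t; the wrist camera has in their place "tool_from_camera" (4x4, takes a point from camera to tool coordinates, whose origin is the TCP and whose axes are the flange's). Camera axes: x right, y down, z forward; pixel columns grow to the right and rows downward; lengths in m; the calibration is good to about 2 mm. A picture is of the moment at which its call begins: read the wrist's pose just before it. There is no depth.
- bot.close_job(): hands the job in, once; it reports no verdict.
The state is a dict: "time": time; "joint_positions": joint angles; "joint_vel": joint speeds; "tau": joint torques, N m; "tool_pos": TCP position; "ee_rot": TCP orientation; "force": force on the tool from outside, world axes, zero at the start; "ft_torque": the same for the moment, N m; "opening": finger opening in m.
Only numpy, scipy, OpenCV 4.12 (cv2) and the standard library are available. Lean on these libraries where they do the work, as an engineer would, in place of code of your own. Each camera call takes 0.05 s, during which the arm holds its last target.

## Working session

There is one attempt and no reset: what is moved stays moved. The work goes in short steps, Python scripts to look and compute and a tool call to move; the robot and the scene stay as the last step left them, time stands still between calls to the robot, and variables do not carry over. Pictures are saved under pics/ and viewed, and the job is handed in when it is done.

Besides the shell and the picture viewer there is one more tool, called after "Emit:" by a JSON object that holds its "op" and its "data". jog_arm: Moves the arm, as the interface text tells. Its arguments: {"type":"object","properties":{"series":{"type":"string"},"claw":{"type":"number"}},"required":["series"]}

```bash
mkdir -p pics; ls; python3 - <<'E'
from station import bot
import cv2,numpy as np,pickle
s=bot.get_state(); print({k:np.round(v,3).tolist() for k,v in s.items()})
d={}
for n in ["scene","side","wrist"]:
    c=bot.read_camera(n); d[n]=c
    cv2.imwrite(f"pics/a_{n}.png",c["img"][:,:,::-1])
    print(n,{k:np.round(v,3).tolist() for k,v in c.items() if k!="img"})
d["s"]=s
pickle.dump(d,open("a.pkl","wb"))
E
```

```text
pics
{'time': 0.0, 'joint_positions': [1.117, 0.314, 0.045, 1.304, -0.0, 1.431], 'joint_vel': [-0.001, 0.002, -0.0, 0.0, -0.001, 0.0], 'tau': [0.001, -48.063, 29.853, 0.019, -0.0, -0.0], 'tool_pos': [0.177, 0.546, 0.247], 'ee_rot': [[-0.951, 0.309, -0.001], [0.309, 0.951, -0.002], [0.0, -0.002, -1.0]], 'force': [0.699, -0.598, 1.259], 'ft_torque': [-0.014, -0.039, 0.019], 'opening': 0.086}
scene {'mtx': [[507.327, 0.0, 275.198], [0.0, 507.327, 205.113], [0.0, 0.0, 1.0]], 'k1': 0.02, 'R': [[-0.874, 0.485, -0.007], [0.312, 0.55, -0.775], [-0.372, -0.68, -0.632]], 't': [0.533, -0.093, 1.338]}
side {'mtx': [[491.16, 0.0, 279.207], [0.0, 491.16, 212.514], [0.0, 0.0, 1.0]], 'k1': -0.052, 'R': [[-0.989, -0.143, -0.025], [-0.066, 0.593, -0.802], [0.129, -0.792, -0.596]], 't': [0.56, 0.133, 1.149]}
wrist {'mtx': [[376.382, 0.0, 282.013], [0.0, 376.382, 212.18], [0.0, 0.0, 1.0]], 'k1': -0.105, 'tool_from_camera': [[0.0, -0.946, -0.324, 0.083], [1.0, 0.0, 0.0, -0.001], [-0.0, -0.324, 0.946, -0.125], [0.0, 0.0, 0.0, 1.0]]}
```

View pics/a_scene.png

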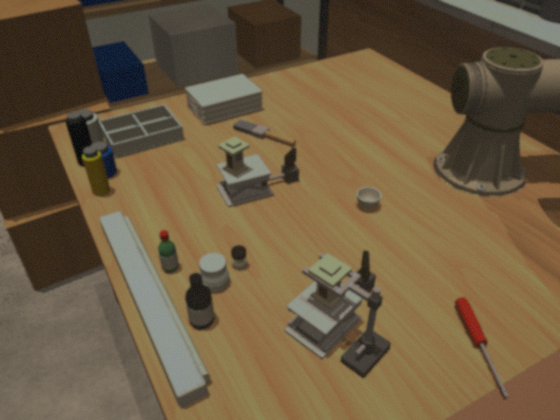

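View pics/a_side.png

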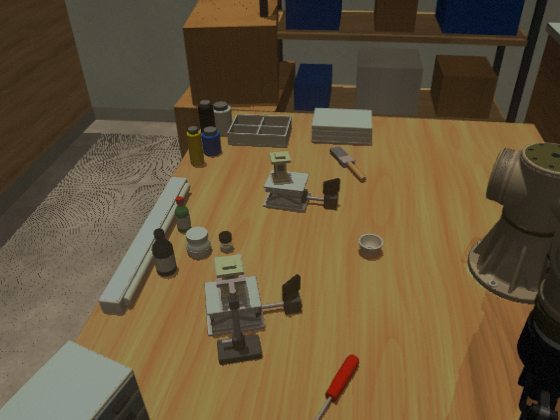

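View pics/a_wrist.png

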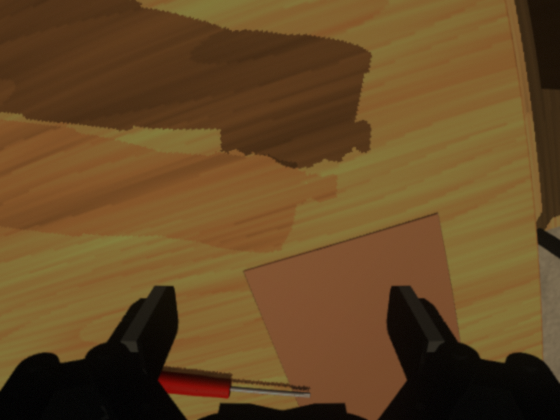

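The jack with the fork is the nearer one: its knob is near scene (366,265) and side (291,290). The other jack is at scene (245,175). I'll enlarge both views of the knob.

```bash
python3 - <<'E'
import cv2,pickle,numpy as np
d=pickle.load(open("a.pkl","rb"))
a=d["scene"]["img"][230:380,270:410]; b=d["side"]["img"][240:370,190:320]
f=lambda im:np.clip(cv2.resize(im,(390,390*im.shape[0]//im.shape[1]),interpolation=cv2.INTER_CUBIC).astype(float)*1.6,0,255).astype(np.uint8)
A,B=f(a),f(b); H=max(A.shape[0],B.shape[0])
o=np.zeros((H,790,3),np.uint8);o[:A.shape[0],:390]=A;o[:B.shape[0],400:]=B
cv2.imwrite("pics/b.png",o[:,:,::-1])
E
```

```text
(no output)
```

View pics/b.png

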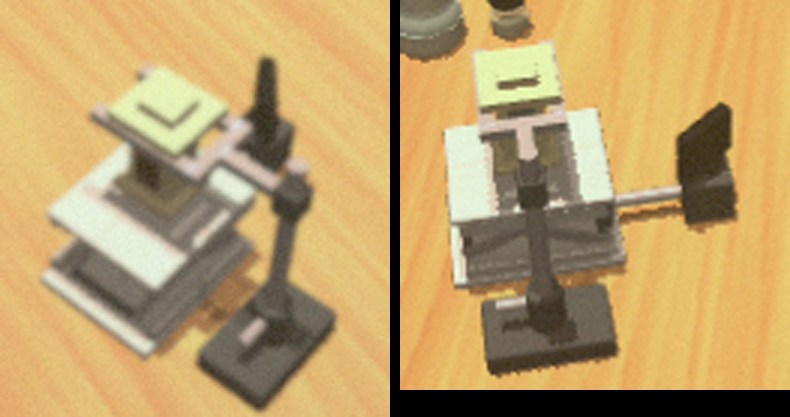

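```bash
cat > h.py <<'E'
import numpy as np,cv2
def ray(c,uv,R=None,t=None):
    k=np.array([c["k1"],0,0,0,0.]); # iterative undistort
    p=cv2.undistortPoints(np.array([[uv]],float),np.array(c["mtx"]),k)[0,0]
    return np.array([p[0],p[1],1.])
def pose(c,s=None):
    if "R" in c:
        R=np.array(c["R"]);return -R.T@np.array(c["t"]),R.T
    T=np.array(c["tool_from_camera"]);E=np.array(s["ee_rot"])
    return np.array(s["tool_pos"])+E@T[:3,3],E@T[:3,:3]
def onz(c,uv,z,s=None):
    o,A=pose(c,s);d=A@ray(c,uv);return o+d*(z-o[2])/d[2]
E
python3 - <<'E'
from h import *;import pickle
d=pickle.load(open("a.pkl","rb"));S=d["side"];C=d["scene"]
f=lambda x,y:((x-400)/3+190,y/3+240)
g=lambda x,y:(x/2.786+270,y/2.786+230)
P=[onz(S,f(*p),.070) for p in [(446,130),(597,110),(612,213),(452,220)]]
for p in P:print("plat side",p.round(3))
print("mid",np.mean(P,0).round(3),[np.linalg.norm(P[i]-P[i-1]).round(3) for i in range(4)])
P2=[onz(C,g(*p),.070) for p in [(48,212),(185,285),(256,192)]]
for p in P2:print("plat scene",p.round(3))
print("mid",((P2[0]+P2[2])/2).round(3))
for p in [(683,132),(722,104),(731,116)]:print("wing side",onz(S,f(*p),.084).round(4))
for p in [(267,58),(258,62),(274,62)]:print("wing scene",onz(C,g(*p),.084).round(4))
E
```

```text
plat side [0.694 0.201 0.07 ]
plat side [0.591 0.168 0.07 ]
plat side [0.564 0.263 0.07 ]
plat side [0.668 0.282 0.07 ]
mid [0.629 0.228 0.07 ] [np.float64(0.085), np.float64(0.108), np.float64(0.099), np.float64(0.106)]
plat scene [0.696 0.2   0.07 ]
plat scene [0.652 0.289 0.07 ]
plat scene [0.571 0.251 0.07 ]
mid [0.633 0.225 0.07 ]
wing side [0.525  0.1963 0.084 ]
wing side [0.5015 0.1657 0.084 ]
wing side [0.4939 0.1769 0.084 ]
wing scene [0.5001 0.1664 0.084 ]
wing scene [0.5079 0.1665 0.084 ]
wing scene [0.4983 0.172  0.084 ]
```

Both views agree: platform middle about (0.631, 0.227), knob about (0.513, 0.182). Those are 126 mm apart, against the 125 mm given. The wing runs at about 52° in the world. I'll move above it to look with the wrist camera.

Emit:
{"op": "jog_arm", "data": {"series": "-0.036 -0.020 0 -1;-0.072 -0.040 0 -2;-0.108 -0.060 0 -3;-0.144 -0.080 0 -4;-0.180 -0.100 0 -5;-0.216 -0.120 0 -6;-0.252 -0.140 0 -7;-0.288 -0.160 0 -8;-0.324 -0.180 0 -9;-0.360 -0.200 0 -10;-0.396 -0.220 0 -11;-0.432 -0.241 0 -11.7", "claw": 1}}

```text
time: 1.15
tool_pos: [0.5116, 0.1858, 0.2477]
ee_rot: [[-0.609, -0.793, -0.001], [-0.793, 0.609, -0.001], [0.001, -0.0, -1.0]]
force: [1.0, 0.8, -0.3]
opening: 0.0853
```

```bash
python3 - <<'E'
from station import bot
import cv2,numpy as np,pickle
s=bot.get_state(); print(s["time"],np.round(s["tool_pos"],4),np.round(s["ee_rot"],3).tolist(),np.round(s["joint_positions"],2),np.abs(s["joint_vel"]).max())
c=bot.read_camera("wrist");s2=bot.get_state();print(np.round(s2["tool_pos"],4))
cv2.imwrite("pics/c.png",np.clip(c["img"][:,:,::-1]*1.6,0,255).astype(np.uint8))
pickle.dump((c,s2),open("c.pkl","wb"))
E
```

```text
1.15 [0.5116 0.1858 0.2477] [[-0.609, -0.793, -0.001], [-0.793, 0.609, -0.001], [0.001, -0.0, -1.0]] [ 0.2   0.25 -0.03  1.28 -0.   -0.71] 1.6485778347578808
[0.517  0.1806 0.2473]
```

View pics/c.png

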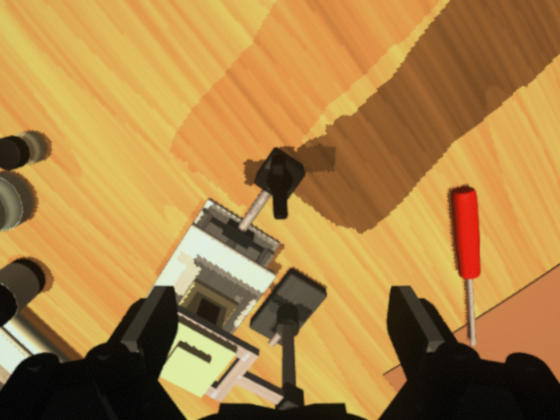

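The wing is near (278,180) with the gearbox beneath it. The arm was still settling in that picture, so I'll retake it.

```bash
python3 - <<'E'
from station import bot
import cv2,numpy as np,pickle
s=bot.get_state()
for _ in range(4):
  s=bot.get_state();c=bot.read_camera("wrist")
s2=bot.get_state();print(s2["time"],np.round(s["tool_pos"],4),np.round(s2["tool_pos"],4),np.round(s2["ee_rot"],3).tolist())
pickle.dump((c,s),open("c.pkl","wb"))
im=c["img"][110:260,180:330]
cv2.imwrite("pics/d.png",np.clip(cv2.resize(im,(600,600),interpolation=cv2.INTER_CUBIC)[:,:,::-1]*2.5,0,255).astype(np.uint8))
E
```

```text
1.4 [0.511  0.1864 0.2472] [0.5102 0.1874 0.2474] [[-0.614, -0.789, -0.002], [-0.789, 0.614, -0.001], [0.002, 0.001, -1.0]]
```

View pics/d.png

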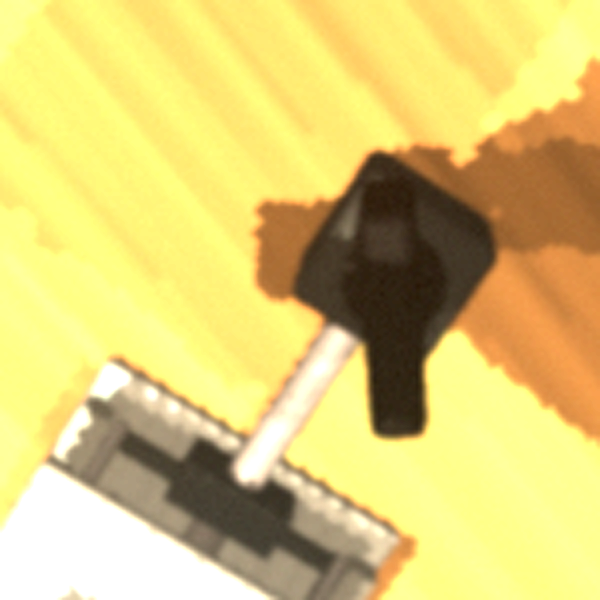

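```bash
python3 - <<'E'
import cv2,numpy as np,pickle
c,s=pickle.load(open("c.pkl","rb"))
im=c["img"][135:230,240:315]
cv2.imwrite("pics/e.png",np.clip(cv2.resize(im,(600,760),interpolation=cv2.INTER_CUBIC)[80:680,:,::-1].astype(float)*6,0,255).astype(np.uint8))
E
```

```text
(no output)
```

View pics/e.png

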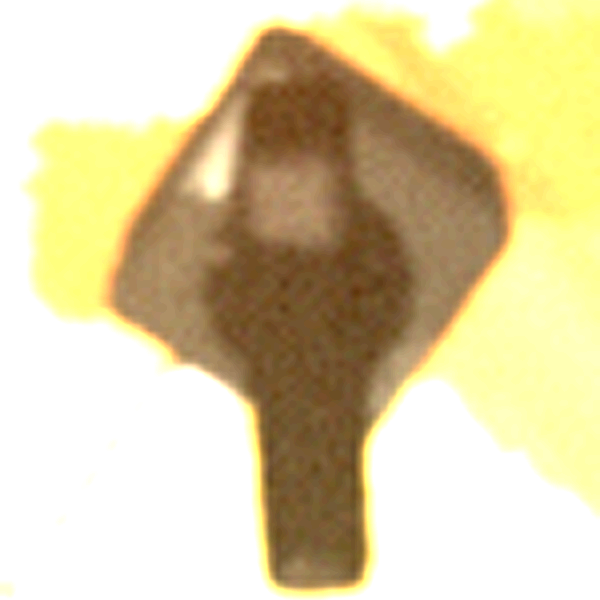

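```bash
python3 - <<'E'
from h import *;import pickle
c,s=pickle.load(open("c.pkl","rb"))
E=np.array(s["ee_rot"])
q=lambda x,y:(240+x/8,135+(y+80)/8)
for n,p,z in [("farL",(271,582),.084),("farR",(365,578),.084),("neartop?",(293,245),.084),("neartop2",(293,160),.084),("near80",(298,80),.084),("near80b",(298,80),.044),("gb left",(112,300),.038),("gb up",(275,30),.038),("gb right",(508,215),.038),("hubL",(207,285),.05),("hubR",(412,285),.05),("L1",(245,250),.084),("L2",(262,450),.084),("R2",(363,450),.084)]:
    X=onz(c,q(*p),z,s);print(n,X.round(4),"tool",(E.T@(X-s["tool_pos"])).round(4))
E
```

```text
farL [0.5285 0.1968 0.084 ] tool [-0.0193 -0.0075  0.1631]
farR [0.5207 0.2024 0.084 ] tool [-0.0189  0.0021  0.1632]
neartop? [0.505  0.1706 0.084 ] tool [ 0.0158 -0.0051  0.1632]
neartop2 [0.4997 0.164  0.084 ] tool [ 0.0242 -0.0051  0.1632]
near80 [0.4945 0.1581 0.084 ] tool [ 0.0321 -0.0045  0.1633]
near80b [0.4992 0.1635 0.044 ] tool [ 0.0248 -0.005   0.2032]
gb left [0.5324 0.1711 0.038 ] tool [-0.0016 -0.0265  0.2092]
gb up [0.4985 0.1583 0.038 ] tool [ 0.0294 -0.0076  0.2093]
gb right [0.4907 0.1911 0.038 ] tool [0.0083 0.0187 0.2092]
hubL [0.5205 0.1744 0.05  ] tool [ 0.0032 -0.015   0.1972]
hubR [0.5027 0.1883 0.05  ] tool [0.0032 0.0075 0.1972]
L1 [0.509  0.1681 0.084 ] tool [ 0.0153 -0.0098  0.1632]
L2 [0.5204 0.1853 0.084 ] tool [-0.0053 -0.0083  0.1632]
R2 [0.5125 0.1915 0.084 ] tool [-0.0053  0.0018  0.1632]
```

The knob axis comes out at (0.512, 0.1815), which agrees with the side view and the gearbox centre. In the tool frame that's +3.5 mm in x, −3.8 mm in y and −0.5 turn units. Now descending.

Emit:
{"op": "jog_arm", "data": {"series": "0.001 -0.001 0.018 -0.1;0.002 -0.002 0.036 -0.3;0.003 -0.003 0.054 -0.5;0.0035 -0.0038 0.072 -0.5;0.0035 -0.0038 0.090 -0.5;0.0035 -0.0038 0.108 -0.5;0.0035 -0.0038 0.126 -0.5;0.0035 -0.0038 0.144 -0.5;0.0035 -0.0038 0.162 -0.5;0.0035 -0.0038 0.172 -0.5;0.0035 -0.0038 0.179 -0.5;0.0035 -0.0038 0.179 -0.5"}}

```text
time: 2.4
tool_pos: [0.5092, 0.1828, 0.0673]
ee_rot: [[-0.571, -0.821, -0.004], [-0.821, 0.571, -0.002], [0.004, 0.003, -1.0]]
force: [-0.3, -0.2, 0.6]
opening: 0.0856
```

```bash
python3 - <<'E'
from station import bot
import cv2,numpy as np,pickle
c=bot.read_camera("wrist");c=bot.read_camera("wrist");s=bot.get_state();k=bot.read_camera("side")
print(s["time"],np.round(s["tool_pos"],4),np.round(s["ee_rot"],3).tolist(),np.round(s["force"],1))
o=np.zeros((400,800,3),np.uint8)
o[:,:400]=cv2.resize(c["img"],(400,400));o[:,400:]=cv2.resize(k["img"][220:360,190:330],(400,400),interpolation=cv2.INTER_CUBIC)
cv2.imwrite("pics/f.png",np.clip(o[:,:,::-1]*2.0,0,255).astype(np.uint8))
E
```

```text
2.5 [0.5107 0.1826 0.0689] [[-0.571, -0.821, -0.002], [-0.821, 0.571, -0.001], [0.002, 0.001, -1.0]] [0.3 0.4 0.9]
```

View pics/f.png

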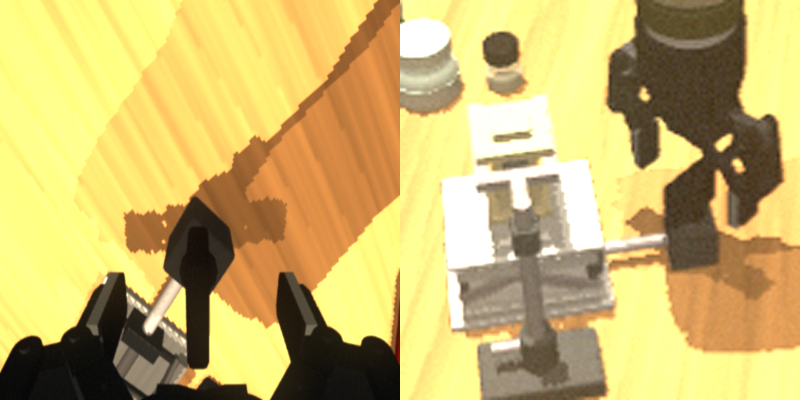

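The wing sits centred between the open fingers. I'll close on it, then measure the gap from the roof in the first pictures.

Emit:
{"op": "jog_arm", "data": {"series": "0 0 0 0;0 0 0 0;0 0 0 0;0 0 0 0;0 0 0 0;0 0 0 0;0 0 0 0;0 0 0 0", "claw": -1}}

```text
time: 3.22
tool_pos: [0.5119, 0.1821, 0.0696]
ee_rot: [[-0.572, -0.82, 0.0], [-0.82, 0.572, -0.002], [0.001, -0.001, -1.0]]
force: [2.1, -3.2, 2.3]
opening: 0.0113
```

```bash
python3 - <<'E'
from h import *
import pickle
d=pickle.load(open("a.pkl","rb"))
o=np.zeros((560,800,3),np.uint8)
for i,(n,r) in enumerate([("scene",(305,245)),("side",(205,250))]):
    im=d[n]["img"]
    x,y=r
    roi=im[y:y+56,x:x+40]
    o[:,i*400:i*400+400]=cv2.resize(roi,(400,560),interpolation=cv2.INTER_CUBIC)
    h=cv2.cvtColor(im,cv2.COLOR_RGB2HSV)
    print(n,h[268 if n=="scene" else 265,330 if n=="scene" else 222])
cv2.imwrite("pics/g.png",np.clip(o[:,:,::-1].astype(float)*1.5,0,255).astype(np.uint8))
E
```

```text
scene [ 33  60 149]
side [ 34  71 137]
```

View pics/g.png

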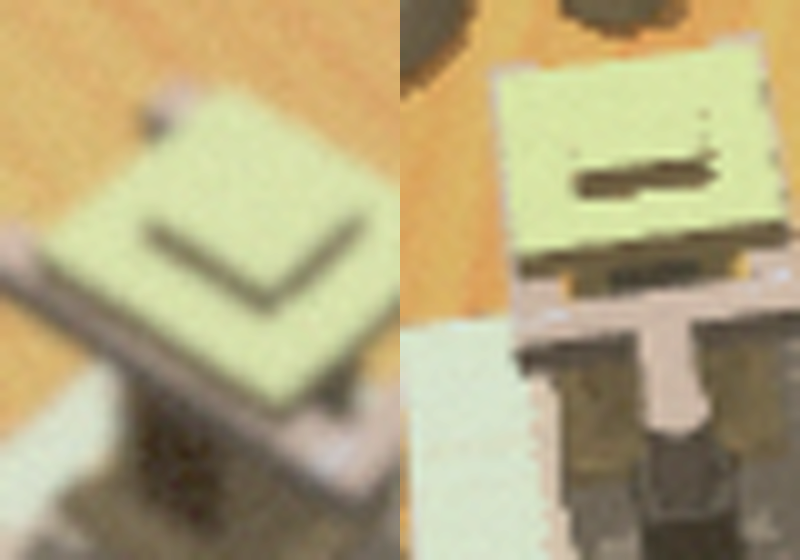

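```bash
python3 - <<'E'
from h import *;import pickle
d=pickle.load(open("a.pkl","rb"));S=d["side"];C=d["scene"]
g=lambda x,y:(305+x/10-.45,245+y/10-.45); f=lambda x,y:(205+(x-400)/10-.45,250+y/10-.45)
def tri(p,q):
    A=[];b=[]
    o1,R1=pose(C);d1=R1@ray(C,p);o2,R2=pose(S);d2=R2@ray(S,q)
    M=np.stack([d1,-d2],1);k=np.linalg.lstsq(M,o2-o1,rcond=None)[0]
    a=o1+k[0]*d1;b=o2+k[1]*d2;return (a+b)/2,np.linalg.norm(a-b)
T=[]
for n,p,q in [("335",(38,247),(496,74)),("65",(280,407),(516,252)),("245",(225,88),(756,39)),("155",(430,230),(790,224)),]:
    X,e=tri(g(*p),f(*q));T.append(X);print(n,X.round(4),round(e,4))
print("corner dists",[np.linalg.norm(T[i]-T[j]).round(4) for i,j in [(0,1),(0,2),(1,2)]],"mid",((T[1]+T[2])/2).round(4))
# bottom of plate edge below BL in side: same xy, what z
X=T[1];o,R=pose(S)
for dz in (0,-.004,-.006,-.008,-.014):
    p=R.T@(X+[0,0,dz]-o);print(dz,(p[1]/p[2]*491+212.5).round(2),(p[0]/p[2]*491+279.2).round(2))
E
```

```text
335 [0.6623 0.2112 0.1573] 0.0003
65 [0.6463 0.2595 0.1563] 0.0007
245 [0.6133 0.1938 0.1561] 0.0008
155 [0.598  0.2349 0.148 ] 0.0025
corner dists [np.float64(0.0509), np.float64(0.052), np.float64(0.0735)] mid [0.6298 0.2266 0.1562]
0 275.01 215.99
-0.004 276.53 216.2
-0.006 277.29 216.31
-0.008 278.05 216.41
-0.014 280.31 216.73
```

The wing is gripped (opening 11.3 mm). The roof plate's upper face triangulates to z≈0.1565 with 52 mm sides, as specified. The plate is about 6 mm thick, so the foot is at about 0.088 and the gap is about 18 mm (0.73 rad, 7 units). I'll turn 5 units first.

Emit:
{"op": "jog_arm", "data": {"series": "0 0 0 0.5;0 0 0 1;0 0 0 1.5;0 0 0 2;0 0 0 2.5;0 0 0 3;0 0 0 3.5;0 0 0 4;0 0 0 4.5;0 0 0 5;0 0 0 5;0 0 0 5"}}

```text
time: 4.22
tool_pos: [0.5115, 0.1825, 0.0696]
ee_rot: [[-0.905, -0.426, -0.0], [-0.426, 0.905, -0.001], [0.0, -0.0, -1.0]]
force: [-1.4, 1.9, 1.8]
opening: 0.0111
```

```bash
cat > look.py <<'E'
from station import bot
from h import *
import pickle,sys
d=pickle.load(open("a.pkl","rb"))
n=sys.argv[1]
s=bot.get_state();k=bot.read_camera("side");c=bot.read_camera("scene")
print(s["time"],np.round(s["tool_pos"],4),"x ang",np.degrees(np.arctan2(s["ee_rot"][1][0],s["ee_rot"][0][0])).round(1),np.round(s["force"],1),np.round(s["ft_torque"],2),s["opening"])
pickle.dump((s,k,c),open(n+".pkl","wb"))
for nm,im,im0,r in [("side",k["img"],d["side"]["img"],(195,245,70,50)),("scene",c["img"],d["scene"]["img"],(300,245,60,45))]:
    x,y,w,h=r
    # roof mask centroid
    out=[]
    for I in (im0,im):
        H=cv2.cvtColor(I,cv2.COLOR_RGB2HSV)[y:y+h,x:x+w]
        m=cv2.inRange(H,(28,40,100),(45,120,255));N,l,st,ce=cv2.connectedComponentsWithStats(m)
        j=1+np.argmax(st[1:,4]);out.append((ce[j].round(2).tolist(),int(st[j,4])))
    a,b=[im_[max(y,0):y+h,x:x+w].astype(np.float32).mean(2) for im_ in (im0,im)]
    print(nm,out)
R=np.zeros((600,800,3),np.uint8)
R[:300,:400]=cv2.resize(d["side"]["img"][240:345,195:335],(400,300),interpolation=cv2.INTER_CUBIC)
R[:300,400:]=cv2.resize(k["img"][240:345,195:335],(400,300),interpolation=cv2.INTER_CUBIC)
R[300:,:400]=cv2.resize(d["scene"]["img"][240:360,270:430],(400,300),interpolation=cv2.INTER_CUBIC)
R[300:,400:]=cv2.resize(c["img"][240:360,270:430],(400,300),interpolation=cv2.INTER_CUBIC)
cv2.imwrite(f"pics/{n}.png",np.clip(R[:,:,::-1]*1.6,0,255).astype(np.uint8))
E
python3 look.py l1
```

```text
4.2167 [0.5115 0.1825 0.0696] x ang -154.8 [-1.4  1.9  1.8] [ 0.4   0.22 -0.1 ] 0.01113999808649848
side [([33.12, 19.28], 436), ([33.16, 19.34], 441)]
scene [([29.74, 24.09], 687), ([29.7, 24.36], 705)]
```

View pics/l1.png

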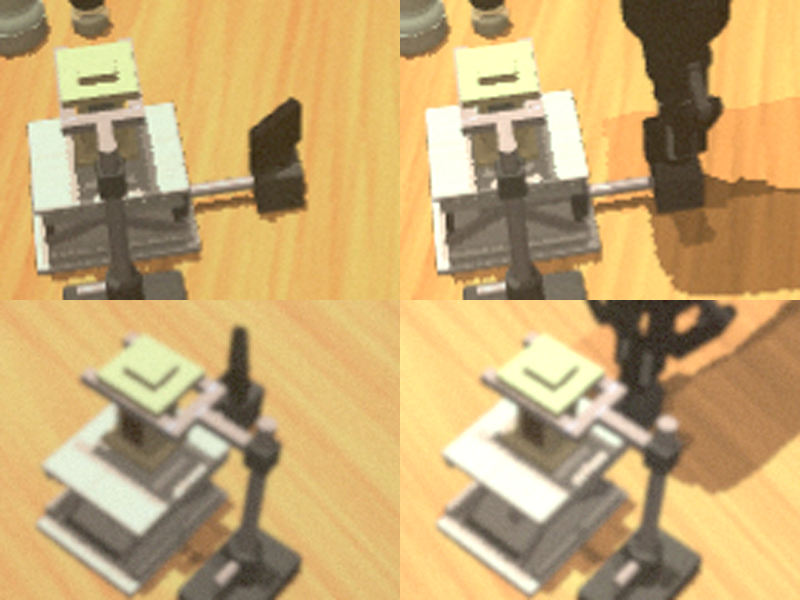

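The knob has turned 29.9° (13 mm). The platform has risen in both views and the roof hasn't moved. Continuing in small steps.

Emit:
{"op": "jog_arm", "data": {"series": "0 0 0 0.4;0 0 0 0.8;0 0 0 1.2;0 0 0 1.6;0 0 0 2;0 0 0 2;0 0 0 2"}}

```text
time: 4.9
tool_pos: [0.5115, 0.1828, 0.0696]
ee_rot: [[-0.973, -0.23, -0.0], [-0.23, 0.973, -0.0], [0.0, -0.0, -1.0]]
force: [-1.2, 1.4, 1.6]
opening: 0.0111
```

```bash
python3 look.py l2
```

```text
4.9 [0.5115 0.1828 0.0696] x ang -166.7 [-1.2  1.4  1.6] [ 0.55  0.18 -0.09] 0.011051855285742382
side [([33.12, 19.28], 436), ([33.16, 18.69], 442)]
scene [([29.74, 24.09], 687), ([29.81, 23.64], 703)]
```

View pics/l2.png

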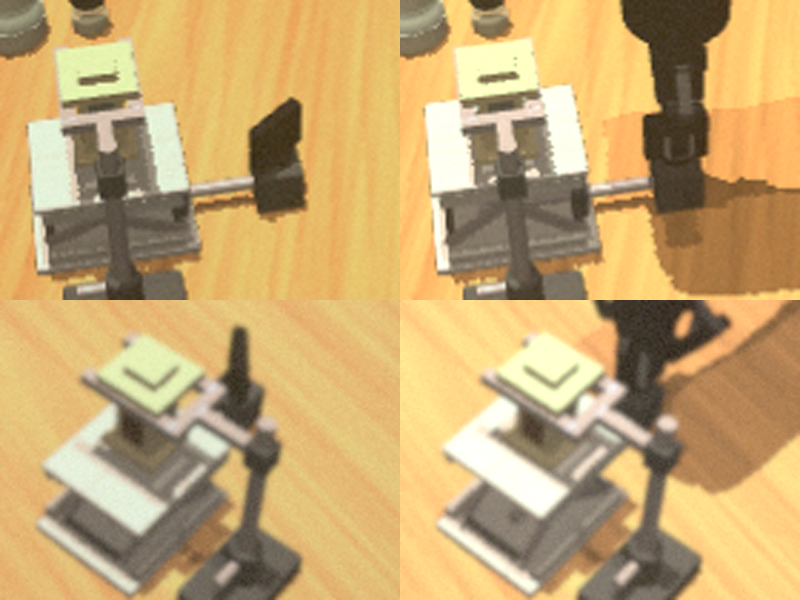

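Against the last picture, the roof has risen 0.65 px in the side view and 0.72 px in the scene view. At 0.38 px/mm that is about 1.8 mm, so contact came at about 16.5 mm. I'll add about 3 mm for margin.

Emit:
{"op": "jog_arm", "data": {"series": "0 0 0 0.3;0 0 0 0.6;0 0 0 0.9;0 0 0 1.2;0 0 0 1.2;0 0 0 1.2"}}

```text
time: 5.5
tool_pos: [0.5114, 0.1829, 0.0696]
ee_rot: [[-0.994, -0.107, -0.0], [-0.107, 0.994, 0.0], [0.0, 0.0, -1.0]]
force: [-0.5, 2.0, 0.9]
opening: 0.0112
```

```bash
python3 look.py l3
```

```text
5.5 [0.5114 0.1829 0.0696] x ang -173.8 [-0.5  2.   0.9] [ 0.5   0.23 -0.08] 0.011212847939305737
side [([33.12, 19.28], 436), ([33.02, 17.44], 442)]
scene [([29.74, 24.09], 687), ([29.99, 22.5], 704)]
```

The lift is now about 4.8 mm and the roof has risen straight up. I'll let go, opening only part way, and then retreat straight up.

Emit:
{"op": "jog_arm", "data": {"series": "0 0 0 0;0 0 0 0;0 0 0 0;0 0 0 0;0 0 0 0;0 0 0 0", "claw": 0}}

```text
time: 6.1
tool_pos: [0.5115, 0.1828, 0.0696]
ee_rot: [[-0.994, -0.107, -0.0], [-0.107, 0.994, 0.0], [0.0, 0.0, -1.0]]
force: [0.1, 0.6, 0.6]
opening: 0.0425
```

Emit:
{"op": "jog_arm", "data": {"series": "0 0 -0.005 0;0 0 -0.015 0;0 0 -0.03 0;0 0 -0.05 0;0 0 -0.07 0;0 0 -0.09 0;0 0 -0.11 0;0 0 -0.13 0;0 0 -0.15 0;0 0 -0.16 0;0 0 -0.16 0;0 0 -0.16 0"}}

```text
time: 7.1
tool_pos: [0.5118, 0.1828, 0.2301]
ee_rot: [[-0.994, -0.107, 0.001], [-0.107, 0.994, 0.0], [-0.001, 0.0, -1.0]]
force: [0.9, -1.0, -0.4]
opening: 0.0427
```

```bash
python3 look.py l4
```

```text
7.1 [0.5118 0.1828 0.2301] x ang -173.9 [ 0.9 -1.  -0.4] [0.   0.01 0.02] 0.042661280449240065
side [([33.12, 19.28], 436), ([33.0, 17.45], 439)]
scene [([29.74, 24.09], 687), ([29.75, 22.43], 695)]
```

View pics/l4.png

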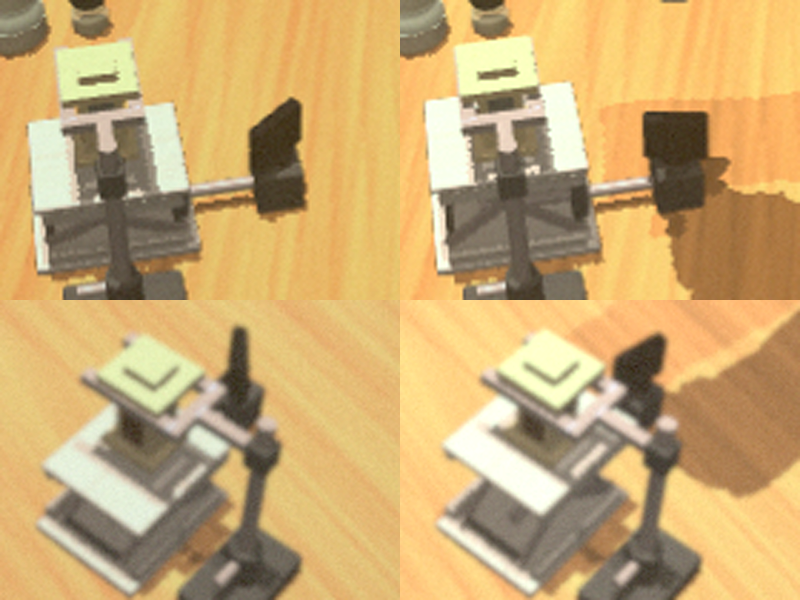

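The gripper is clear of the knob. The roof has stayed where it was lifted, upright, and the gap between prongs and roof is visible. Handing in.

```bash
python3 - <<'E'
from station import bot
print(bot.close_job())
E
```

```text
the job is handed in; nothing more can be done
None
```

I turned the knob of the jack under the fork clockwise by about 49° (0.85 rad). That raised its platform about 21 mm, and the platform now carries the booth. I then let go, moved the gripper straight up and handed the job in at about 7 s of the 32 s.

- **Lift:** the roof rose about 1.8 px in the side view and 1.6 px in the scene view. That is roughly 4–5 mm off the fork, against a limit of 14 mm.
- **After letting go:** the roof stayed at that height, within 0.1 px vertically in both views. The booth looks upright and the forces on the gripper are back to about zero.
- **Gap estimate:** my first estimate of the gap was about 18 mm, but the platform met the foot at about 16.5 mm. That is within the measuring error.
- **Not measured:** I had no direct reading of the force between platform and booth. That the platform bears the booth is inferred from the rise.
- **Other jack:** the robot did not go near it, but I did not picture it again at the end.

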